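Fit the blue brush head onto the brush drive and hold it home

TASK

Lift the yellow dust cap off the brush drive and set it down in the grey tray, knob up, and let go of it. Then take the brush head with the blue bristles from the rack by its orange knob, turn it until the splines of its stem mesh with the brass coupling of the drive, push it down fully home against the spring, and finish while still holding it pressed down there. Leave the other two brush heads in the rack and do not push the bottle, the jar, the cup or the hand brush about.

Things in the scene. Friction and masses are not known exactly. Their poses are not given: they have to be found in the camera images.
- socket (a point): Centre of the mouth (top face) of the brass coupling on the brush drive, 106 mm above the table, z up. In it a plus-shaped slot open upwards, 24 mm deep: two crossed slots, each 30 mm long and 14 mm wide, along this point's x and y. It stands at any angle, not tied to the drive's box, and is very stiff to turn (0.8 N m): treat as fixed. The dust cap covers it at first.
- drive: Brush drive: blue box with a black top, 130 x 130 mm, 80 mm high, with four coloured buttons, fixed to the table; origin at the centre of its underside. The coupling stands 26 mm above the middle of its top, about 40 mm across.
- ejector (a joint): Red spring-loaded pin, 12 mm diameter, in the middle of the coupling slot: 0 when up (its top 12 mm below the mouth), growing in m as it is pressed down (stop at 0.012); 0.010 when the brush head is fully home. Spring: 5 N at 0, 9 N at 0.010, so a head that is let go is lifted out by up to 10 mm.
- cap_knob (a point): Grip point on the upright round black knob (24 mm diameter, 40 mm tall) of the dust cap: on the axis, 16 mm below the knob's top and 38 mm above the lower edge of the skirt; z up. On the coupling it is 29 mm above the mouth.
- cap: The dust cap: yellow disc with a skirt, 63 mm diameter, 14 mm high, the knob on top (54 mm in all), 0.05 to 0.08 kg; origin on its axis at the lower edge of the skirt. The skirt goes loosely (3 mm) over the coupling, 9 mm deep.
- tray_in (a point): Centre of the inner floor of the grey open tray, 160 x 160 mm outside, walls 5 mm thick, rim 28 mm and floor 5 mm above the table; x and y along its sides; fixed.
- brush_blue_knob (a point): Grip point in the square orange knob (26 x 26 mm, 40 mm tall, flats square to this point's x and y) of the brush head with blue bristles: on the axis, 16 mm below the top, 82 mm above the stem's foot; z up. Fully home, the collar lies on the coupling's mouth and this point is 60 mm above the mouth; unmeshed, the stem stands on the coupling and it is 78 to 82 mm above.
- brush_blue: The blue brush head, 0.10 to 0.20 kg; origin at the stem's foot. From below: splined steel stem 22 mm long, a plus of two crossed bars 26 mm long and 10 mm wide along x and y (lowest 4 mm: 22 by 7 mm); collar 40 mm diameter, 8 mm high; bristle drum (hard) 50 mm diameter, 28 mm high; knob. Meshes at every quarter turn.
- rack: White rack block 250 x 75 mm, 40 mm high, fixed; origin at the centre of its underside, x along its length. Three round holes 32 mm wide, 28 mm deep in its top at x = -85, 0, 85 mm; each holds a brush head upright, its collar resting on the rack, in any order and turned anyhow. Knob tops are 116 mm above the table.
- brush_white_knob (a point): the same point on the brush head with white bristles and a grey knob (same outer sizes as the blue one, round stem); stands in another hole of the rack and stays there.
- brush_black_knob (a point): the same point on the brush head with black bristles and a grey knob (same outer sizes as the blue one, round stem); stands in another hole of the rack and stays there.
- bottle: green bottle, 64 mm diameter, 170 mm high; origin at the centre of its underside. Leave alone.
- jar: white jar with blue lid, 70 mm diameter, 80 mm high; origin at the centre of its underside. Leave alone.
- cup: orange plastic cup, 76 mm across, 90 mm high; origin at the centre of its underside. Leave alone.
- scrub_brush: hand brush with wooden handle, about 200 mm long, lying flat on the table along its x axis; leave alone.

How it is judged:
On the way, in this order (a step that is already met when the one before it is completed fails the run):
1. the dust cap is in the tray, knob up, let go (x of cap_knob in the frame of tray_in between -0.05 and 0.05 m and y of cap_knob in the frame of tray_in between -0.05 and 0.05 m and z of cap_knob in the frame of tray_in below 0.046 m and angle between cap_knob's own z axis and vertical below 0.3 rad and contact force between cap and the fingers below 0.05 N), for 0.2 s.
2. the blue brush head is lifted out of the rack, clear of it by the fingers alone (z of brush_blue_knob in the frame of rack above 0.125 m and contact force between brush_blue and the fingers above 0.5 N), for 0.1 s.
At the end, for the whole second after the job is handed in: Cap knob up (tilt < 0.3 rad) on the tray floor, untouched, within 50 mm of its centre each way; blue head meshed (8 mm, 0.25 rad), upright (0.12 rad), collar within 3.5 mm of the mouth, ejector pressed > 6 mm, at rest, fingers on it with > 1 N (all of step 1 and linear speed of each of cap, brush_blue below 0.02 m/s and z of brush_blue_knob in the frame of socket between 0.05 and 0.0635 m and horizontal distance between brush_blue_knob and socket below 0.008 m and angle between brush_blue_knob's own z axis and vertical below 0.12 rad and (angle between the x axis of brush_blue_knob and the x axis of socket, either way round below 0.25 rad or angle between the x axis of brush_blue_knob and the y axis of socket, either way round below 0.25 rad) and value of joint ejector above 0.006 m and contact force between brush_blue and the fingers above 1 N); the arm keeps its last pose, push and grip.
It fails at once if another brush head was lifted or pushed about (over 20 mm) (distance of any of brush_white_knob, brush_black_knob from where it was at the start of the episode above 0.02 m).
It fails at once if the bottle, jar, cup or hand brush was pushed (over 30 mm) (distance of any of bottle, jar, cup, scrub_brush from where it was at the start of the episode above 0.03 m).
It also fails if it takes over 53 s, if anything falls off the work surface, if the arm or the gripper's body presses on something with over 40 N, if the wrist force passes 120 N, or if a joint passes its speed limit or range.

ROBOT

A 6-joint arm with a two-finger parallel gripper is mounted at the origin on the work surface. World frame = base frame: x ahead of the robot, y to its left, z up, the work surface at z = 0. Lengths are in m, angles in rad, forces in N, time in s.
With the tool pointing down it reaches from about 0.35 to 0.85 m from the base axis. Payload 8.1 kg.
Tool frame: the origin (TCP) lies on the centre line of the jaws, within the pads' length; the fingertips stand 19 mm ahead of it and the grasp point (between the pads) is the TCP (robot.tips_ahead is the distance from the TCP to the fingertips, in m); y points along the fingers, z is the direction in which the jaws open and shut, and the axes are right-handed (so a half turn about y gives the same grasp; the last joint's range is limited). The gripper opens to 93 mm and grips with 3 to 60 N. Pads are 15 mm wide; open, the fingers measure 128 mm over their backs; the gripper's body (75 mm by 188 mm) begins 65 mm behind the grasp point.
Start: joints at [1.264, 0.13, 1.488, -0, 1.523, -0.085], TCP at [0.132, 0.585, 0.238] pointing down, gripper open.
Joint ranges: [-2.96, 2.96], [-0.89, 2.26], [0.02, 2.5], [-1.34, 4.48], [0, 2.73], [-2.66, 2.66]. Speed limits (rad/s): [2.39, 2.39, 2.79, 3.14, 3.14, 3.14].

INTERFACE

Orientations are given as a rotation vector (axis times angle).
In Python, from plant import robot, imaging, models gives the robot as it stands.
- The arm moves only by the tool carry_out, never from a script. Its argument "motion" is one flat list of numbers, 7 for each row, row after row: the shift along the tool's x, y, z in m, then the turn, a rotation vector about the tool's x, y, z in degrees, then the opening, from -1 (shut) to 1 (fully open). A call has exactly 5 rows; each row shifts and turns the pose as measured when the row begins, along the tool's axes as they then stand; what a row does not reach is not made up. A row lasts 1/10 s, in which the tool goes at most 50 mm and 8.59 degrees, less where a joint would pass 70% of its speed; a pose out of reach is approached as far as the arm can. A call is refused whole if a number of a shift passes 0.05 or a number of a turn 8.59, either way. A call with a gripper value outside its range is refused whole. The fingers move at their own pace and stop on an object; "squeeze" is the grip in N (left out, the last holds). Time passes only in rows, so rows that do not move let the fingers close, or fill a call up. It gives the time, the measured TCP pose, the force and the opening at its end, in the units of the state.
- robot.read_state(): the state, without advancing time (a new reading comes with each control period).
- imaging.read_camera(name): name is "scene" or "top" or "wrist"; returns the picture (480x640x3 uint8, blue, green, red); there is no depth.
- imaging.camera_model(name): a dict with "K" (3x3 intrinsics, pixels), "k1" (the pictures are not rectified: a ray, as slopes to the right and down, at radius r is drawn at 1 + k1 r^2 times it, then the intrinsics apply), "position" and "orientation" of the camera in the world. Camera axes: x right, y down, z forward; pixel columns grow to the right and rows downward; lengths in m; the calibration is good to about 2 mm. A picture is of the moment at which its call begins: read the wrist's pose just before it. camera_model takes no time and is no camera call; for the wrist camera it gives the pose at the moment of the call.
- robot.close_job(): hands the job in, once; it reports no verdict.
Trained networks look in the newest picture that a camera, given by its name, has taken for a name from the list of things; names that differ only in an ending like _2 or _b are one class to them, and where a whole thing is asked for, a point or a joint stands for the part that bears it (a point fixed in the world has none). Each returns a list of dicts, best first, with "confidence" (0 to 1); they miss things now and then, are a little off and sometimes report something else, mostly with a low value. They report only what shows in the picture. A call takes as long as a camera call.
- models.outline_of(camera, thing): "pixels" (480x640 bool, what is visible of it) and "pixel" ([column, row] in pixels, amid what is visible of it).
The state is a dict: "t": time; "q": joint angles; "dq": joint speeds; "joint_torque": joint torques, N m; "tool_pos": TCP position; "orientation": TCP orientation; "force": force on the tool from outside, world axes, zero at the start; "wrist_torque": the same for the moment, N m; "opening": finger opening in m.
Only numpy, scipy, OpenCV 4.12 (cv2) and the standard library are available. Lean on these libraries where they do the work, as an engineer would, in place of code of your own. Each camera call takes 0.05 s, during which the arm holds its last target.

## Working session

There is one attempt and no reset: what is moved stays moved. The work goes in short steps, Python scripts to look and compute and a tool call to move; the robot and the scene stay as the last step left them, time stands still between calls to the robot, and variables do not carry over. Pictures are saved under pics/ and viewed, and the job is handed in when it is done.

Besides the shell and the picture viewer there is one more tool, called after "Emit:" by a JSON object that holds its "op" and its "data", one argument or row to a line. carry_out: Moves the arm, as the interface text tells. Its arguments: {"type":"object","properties":{"motion":{"type":"array","items":{"type":"number"}},"squeeze":{"type":"number"}},"required":["motion"]}

```bash
mkdir -p pics; ls; cat > h.py <<'E'
import numpy as np, cv2
from scipy.spatial.transform import Rotation as R
from plant import robot, imaging, models
def ray(cm,px):
    K=np.array(cm["K"]);k1=cm["k1"]
    d=np.array([(px[0]-K[0,2])/K[0,0],(px[1]-K[1,2])/K[1,1]])
    u=d.copy()
    for _ in range(20): u=d/(1+k1*(u@u))
    o=np.array(cm["orientation"])
    Rm=R.from_rotvec(o).as_matrix() if o.shape==(3,) else (o if o.shape==(3,3) else R.from_quat(o).as_matrix())
    v=Rm@np.array([u[0],u[1],1]); return np.array(cm["position"]),v
def at(cm,px,z):
    p,v=ray(cm,px); return p+v*(z-p[2])/v[2]
def proj(cm,P):
    o=np.array(cm["orientation"]);Rm=R.from_rotvec(o).as_matrix()
    c=Rm.T@(np.array(P)-np.array(cm["position"])); u=c[:2]/c[2]; u=u*(1+cm["k1"]*(u@u)); K=np.array(cm["K"])
    return np.array([K[0,0]*u[0]+K[0,2],K[1,1]*u[1]+K[1,2]])
E
python3 - <<'E'
from h import *
s=robot.read_state(); print(s)
for n in ["scene","top","wrist"]:
    cm=imaging.camera_model(n); print(n,cm)
    im=imaging.read_camera(n); cv2.imwrite(f"pics/{n}0.png",im)
for t in ["cap_knob","brush_blue_knob","tray_in","rack","drive","cap","brush_blue"]:
    for c in ["top"]:
        for d in models.outline_of(c,t)[:2]: print(t,c,d["confidence"],d["pixel"],d["pixels"].sum())
print(robot.read_state()["t"])
E
```

```text
pics
{'t': 0.0, 'q': array([ 1.26363583e+00,  1.31162893e-01,  1.48928116e+00, -7.42610855e-06,
        1.52302693e+00, -8.54015382e-02]), 'dq': array([-4.70883125e-04, -3.77629802e-04,  9.92276841e-04,  9.64270571e-04,
        1.48667626e-04,  5.73467015e-05]), 'joint_torque': array([ 6.35819961e-04, -5.59866643e+01, -4.91739178e+01,  7.68445828e-02,
        3.58843070e-02, -2.29586140e-04]), 'tool_pos': array([0.1317828 , 0.58478672, 0.23658538]), 'orientation': array([-1.56562044,  0.17443082, -0.17386575]), 'force': array([ 0.61568404,  0.91876778, -0.80381361]), 'wrist_torque': array([ 0.01102529,  0.03615922, -0.02579247]), 'opening': 0.09278431823900668}
scene {'K': array([[442.08628089,   0.        , 316.36682648],
       [  0.        , 442.08628089, 237.37440319],
       [  0.        ,   0.        ,   1.        ]]), 'k1': 0.013758597878422716, 'position': array([ 1.04717408, -0.51978824,  0.84682475]), 'orientation': array([-2.21398678, -0.91384509,  0.35116791])}
top {'K': array([[447.90179902,   0.        , 324.89866795],
       [  0.        , 447.90179902, 235.27489809],

[... 174 characters left out ...]
15879725, -0.19296656])}
wrist {'K': array([[377.15463847,   0.        , 322.96542559],
       [  0.        , 377.15463847, 243.61214025],
       [  0.        ,   0.        ,   1.        ]]), 'k1': -0.05088176862043115, 'position': array([0.06261548, 0.60073519, 0.38468736]), 'orientation': array([2.28619631, 1.82955724, 0.2353142 ])}
cap_knob top 0.73 [335.7, 246.9] 366
cap_knob top 0.5 [490.7, 266.7] 619
brush_blue_knob top 0.78 [222.2, 237.5] 231
tray_in top 0.56 [417.0, 268.0] 2787
rack top 0.73 [233.5, 270.2] 1524
rack top 0.44 [222.8, 265.7] 216
drive top 0.79 [331.3, 253.6] 1578
drive top 0.65 [280.6, 199.1] 582
cap top 0.68 [335.2, 245.9] 347
brush_blue top 0.7 [220.5, 237.0] 241
0.5
```

View pics/top0.png

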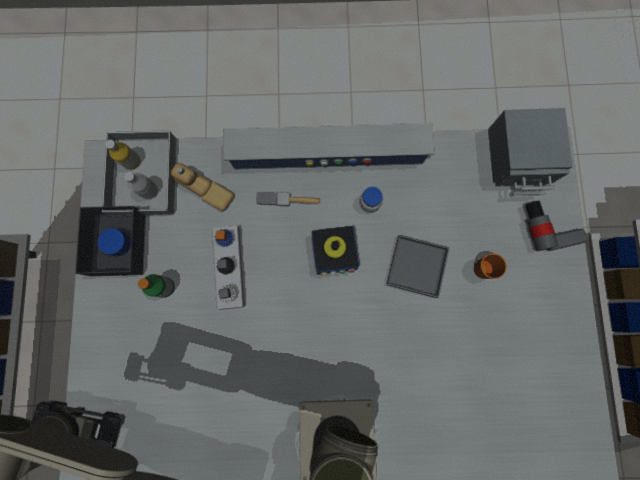

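View pics/scene0.png

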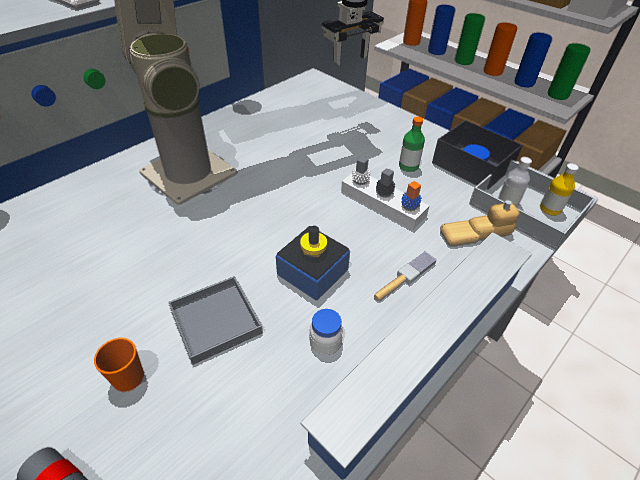

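View pics/wrist0.png

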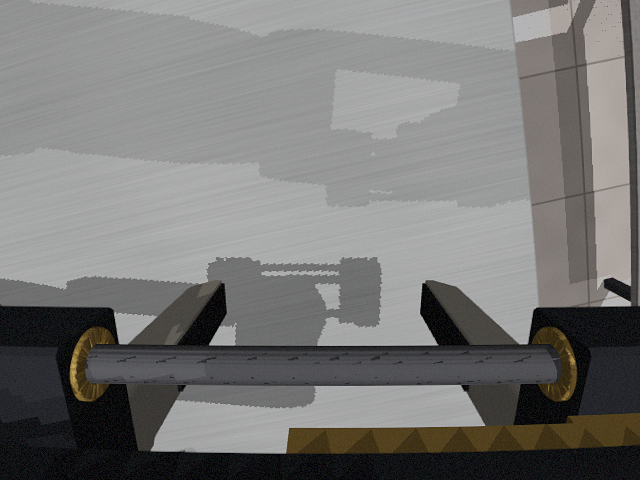

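```bash
python3 - <<'E'
from h import *
s=robot.read_state(); print(R.from_rotvec(s["orientation"]).as_matrix().round(3))
top=imaging.camera_model("top");sc=imaging.camera_model("scene")
it=cv2.imread("pics/top0.png");isc=cv2.imread("pics/scene0.png")
a=cv2.resize(it[200:320,200:460],None,fx=3,fy=3,interpolation=2)
b=cv2.resize(isc[140:380,160:440],None,fx=2.0,fy=2.0,interpolation=2)
cv2.imwrite("pics/za.png",a);cv2.imwrite("pics/zb.png",b)
def mask(im,lo,hi,box):
    h=cv2.cvtColor(im,cv2.COLOR_BGR2HSV);m=cv2.inRange(h,lo,hi);k=np.zeros_like(m);x0,y0,x1,y1=box;k[y0:y1,x0:x1]=m[y0:y1,x0:x1];return k
for n,im,cm,yb,ob in [("top",it,top,(300,220,370,280),(205,222,245,250)),("scene",isc,sc,(280,215,350,265),(395,175,425,200))]:
    m=mask(im,(22,120,90),(35,255,255),yb); ys,xs=np.nonzero(m); print(n,"yellow",xs.min(),xs.max(),ys.min(),ys.max(),xs.mean(),ys.mean())
    c=(xs.min()/2+xs.max()/2,ys.min()/2+ys.max()/2); print(at(cm,c,0.111))
    m=mask(im,(4,140,90),(18,255,255),ob); ys,xs=np.nonzero(m); print(n,"orange",xs.min(),xs.max(),ys.min(),ys.max(),xs.mean(),ys.mean(),at(cm,(xs.mean(),ys.mean()),0.116 if n=="top" else 0.1))
# tray/rack/drive
for t,z in [("tray_in",0.028),("drive",0.08),("rack",0.04),("bottle",.17),("jar",.08),("cup",.09),("brush_white_knob",.116),("brush_black_knob",.116)]:
  for n,cm in (("top",top),("scene",sc)):
    imaging.read_camera(n) if t=="tray_in" else None
    for d in models.outline_of(n,t)[:1]:
        cnt=max(cv2.findContours(d["pixels"].astype(np.uint8),0,2)[0],key=cv2.contourArea)
        r=cv2.minAreaRect(cnt); print(t,n,d["confidence"],d["pixel"],at(cm,d["pixel"],z).round(3))
        if n=="top" and t in("tray_in","drive","rack"): print([at(cm,p,z)[:2].round(3) for p in cv2.boxPoints(r)])
E
```

```text
[[ 0.975 -0.     0.22 ]
 [-0.22  -0.     0.975]
 [-0.    -1.    -0.   ]]
top yellow 323 345 236 275 334.27241379310345 247.3206896551724
[ 0.52868615 -0.00554104  0.111     ]
top orange 216 224 231 238 219.8709677419355 234.56451612903226 [0.59963759 0.32515277 0.116     ]
scene yellow 300 326 233 254 312.9555555555556 244.0888888888889
[ 0.55961887 -0.01643183  0.111     ]
scene orange 407 420 181 198 413.1777777777778 189.6888888888889 [0.60026055 0.32070402 0.1       ]
tray_in top 0.79 [418.5, 266.4] [ 0.498 -0.266  0.028]
[array([ 0.44 , -0.158]), array([ 0.603, -0.204]), array([ 0.558, -0.371]), array([ 0.398, -0.322])]
tray_in scene 0.56 [214.3, 322.6] [ 0.521 -0.28   0.028]
drive top 0.86 [333.3, 257.5] [ 0.527 -0.004  0.08 ]
[array([0.612, 0.066]), array([ 0.623, -0.07 ]), array([ 0.484, -0.079]), array([0.473, 0.054])]
drive scene 0.67 [413.0, 146.8] [0.466 0.511 0.08 ]
rack top 0.64 [233.8, 274.4] [0.49  0.299 0.04 ]
[array([0.639, 0.366]), array([0.641, 0.283]), array([0.39 , 0.269]), array([0.389, 0.349])]
rack scene 0.68 [383.7, 203.2] [0.542 0.281 0.04 ]
bottle top 0.93 [156.8, 289.1] [0.443 0.482 0.17 ]
bottle scene 0.77 [413.4, 148.2] [0.539 0.386 0.17 ]
jar top 0.58 [367.2, 201.1] [ 0.696 -0.113  0.08 ]
jar scene 0.91 [321.8, 332.7] [ 0.725 -0.158  0.08 ]
cup top 0.66 [492.2, 266.7] [ 0.485 -0.467  0.09 ]
cup scene 0.64 [120.8, 365.1] [ 0.515 -0.475  0.09 ]
brush_white_knob top 0.66 [230.4, 294.7] [0.425 0.293 0.116]
brush_white_knob scene 0.74 [312.6, 264.7] [ 0.607 -0.066  0.116]
brush_black_knob top 0.58 [223.9, 264.0] [0.513 0.312 0.116]
brush_black_knob scene 0.72 [384.0, 185.2] [0.545 0.263 0.116]
```

View pics/za.png

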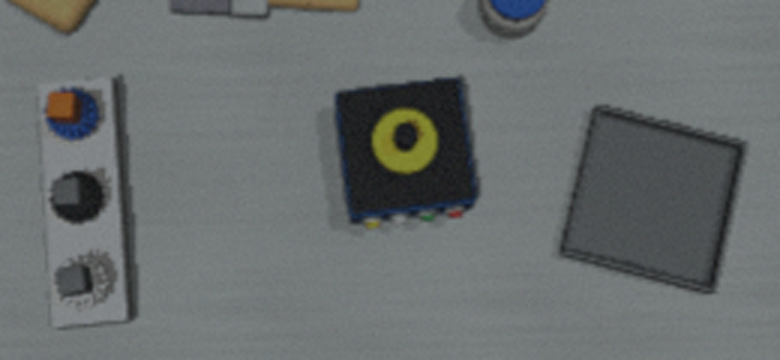

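View pics/zb.png

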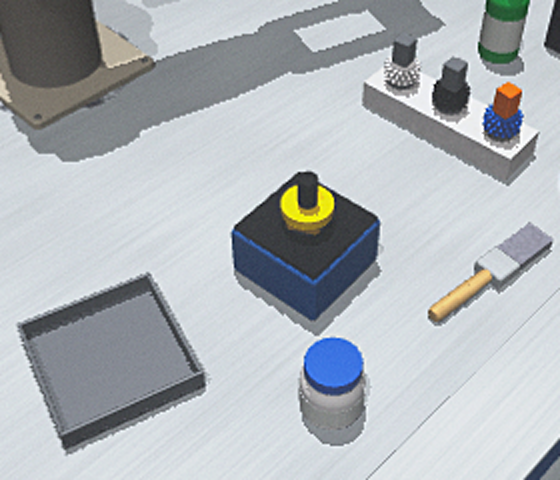

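```bash
python3 - <<'E'
from h import *
top=imaging.camera_model("top");sc=imaging.camera_model("scene")
it=cv2.imread("pics/top0.png");isc=cv2.imread("pics/scene0.png")
print(at(top,(334,246.5),0.111))
for P in [(.552,-.005,.12),(.552,-.005,.151),(.552,-.005,.111)]: print(P,proj(top,P),proj(sc,P))
for P in [(.6,.325,.116),(.6,.322,.1),(.5,.31,.116)]: print(P,proj(top,P),proj(sc,P))
E
```

```text
[ 0.55512123 -0.00642815  0.111     ]
(0.552, -0.005, 0.12) [333.5979343  247.09835602] [314.19054577 236.58031788]
(0.552, -0.005, 0.151) [333.78223459 245.41358308] [314.37319893 226.94606303]
(0.552, -0.005, 0.111) [333.54604177 247.57274105] [314.13899039 239.2993933 ]
(0.6, 0.325, 0.116) [219.92503218 234.44078339] [415.114416   184.19867412]
(0.6, 0.322, 0.1) [222.20872406 235.39391123] [413.38522839 189.42598152]
(0.5, 0.31, 0.116) [224.71760477 268.46367544] [381.76676333 170.10402903]
```

Emit:
{"op": "carry_out", "data": {
  "motion": [0.036,0,-0.032,0,0,0,1,0.036,0,-0.032,0,0,0,1,0.036,0,-0.032,0,0,0,1,0.036,0,-0.032,0,0,0,1,0.036,0,-0.032,0,0,0,1],
  "squeeze": 20
}}

```text
t: 1.9
tool_pos: [0.2728, 0.3874, 0.2356]
orientation: [-1.565, 0.168, -0.166]
force: [1.6, 0.1, 0.9]
opening: 0.0927
```

Emit:
{"op": "carry_out", "data": {
  "motion": [0.036,0,-0.032,0,0,0,1,0.036,0,-0.032,0,0,0,1,0.036,0,-0.032,0,0,0,1,0.036,0,-0.032,0,0,0,1,0.036,0,-0.032,0,0,0,1]
}}

```text
t: 2.4
tool_pos: [0.4192, 0.1848, 0.2372]
orientation: [-1.562, 0.163, -0.168]
force: [1.2, -0.0, -0.1]
opening: 0.093
```

Emit:
{"op": "carry_out", "data": {
  "motion": [0.036,0,-0.033,0,0,0,1,0.036,0,-0.033,0,0,0,1,0.036,0,-0.033,0,0,0,1,0.036,0,-0.033,0,0,0,1,0.032,0,-0.029,0,0,0,1]
}}

```text
t: 2.9
tool_pos: [0.5603, -0.0165, 0.239]
orientation: [-1.561, 0.16, -0.172]
force: [0.6, 0.6, -0.5]
opening: 0.0931
```

```bash
cat > look.py <<'E'
from h import *
import sys
s=robot.read_state(); cm=imaging.camera_model("wrist"); im=imaging.read_camera("wrist")
cv2.imwrite(f"pics/{sys.argv[1]}.png",im); import pickle; pickle.dump((s,cm),open(f"pics/{sys.argv[1]}.pkl","wb"))
print(s["t"],s["tool_pos"].round(4),R.from_rotvec(s["orientation"]).as_matrix().round(3).tolist(),cm["position"].round(4),R.from_rotvec(cm["orientation"]).as_matrix().round(3).tolist())
E
python3 look.py w1; python3 - <<'E'
from h import *
import pickle
s,cm=pickle.load(open("pics/w1.pkl","rb"))
for t,z in(("cap_knob",.151),("cap",.111)):
  for d in models.outline_of("wrist",t)[:2]:
    ys,xs=np.nonzero(d["pixels"]);print(t,d["confidence"],d["pixel"],xs.min(),xs.max(),ys.min(),ys.max(),at(cm,d["pixel"],z))
E
```

```text
2.9 [ 0.5603 -0.0165  0.239 ] [[0.978, 0.008, 0.21], [-0.21, 0.003, 0.978], [0.007, -1.0, 0.004]] [ 0.4897 -0.002   0.3865] [[0.21, 0.943, 0.258], [0.978, -0.203, -0.052], [0.003, 0.264, -0.965]]
cap_knob 0.75 [329.6, 224.0] 287 370 185 268 [ 0.54098938 -0.0078791   0.151     ]
cap 0.65 [327.9, 227.4] 287 370 186 269 [ 0.5519791 -0.0106594  0.111    ]
```

View pics/w1.png

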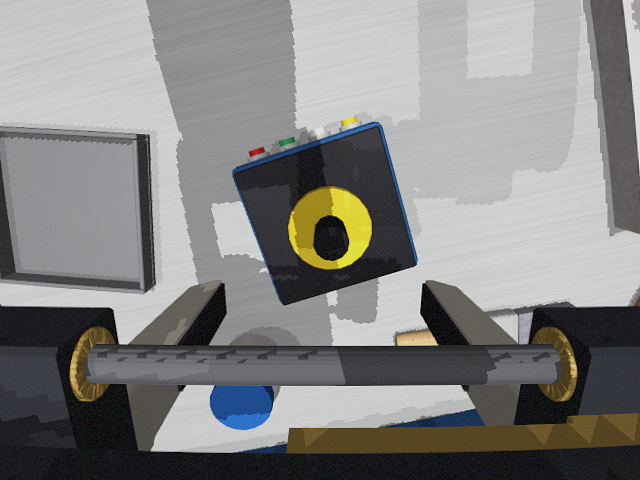

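Emit:
{"op": "carry_out", "data": {
  "motion": [-0.009,0,0.005,0,0,0,1,0,0.02,0,0,0,0,1,0,0.03,0,0,0,0,1,0,0.03,0,0,0,0,1,0,0.02,0,0,0,0,1]
}}

```text
t: 3.55
tool_pos: [0.5519, -0.0023, 0.141]
orientation: [-1.559, 0.153, -0.176]
force: [0.5, 0.1, -1.2]
opening: 0.0931
```

```bash
python3 look.py w2
```

```text
3.55 [ 0.5519 -0.0023  0.141 ] [[0.978, 0.015, 0.208], [-0.208, 0.004, 0.978], [0.014, -1.0, 0.007]] [0.4802 0.0119 0.288 ] [[0.208, 0.941, 0.266], [0.978, -0.202, -0.051], [0.006, 0.27, -0.963]]
```

View pics/w2.png

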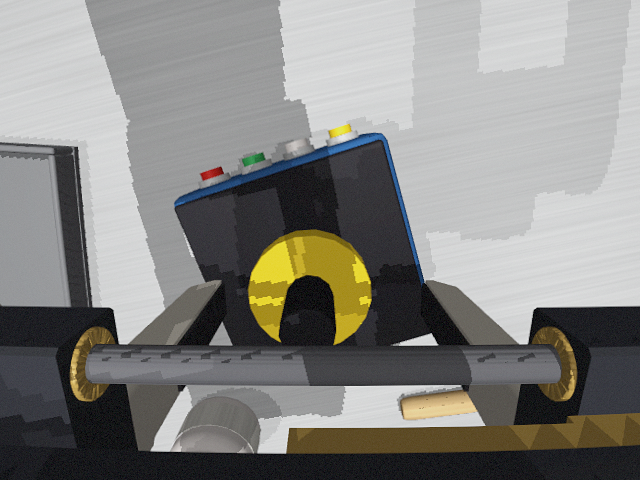

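```bash
python3 - <<'E'
from h import *
import pickle
s,cm=pickle.load(open("pics/w2.pkl","rb"))
im=cv2.imread("pics/w2.png");h=cv2.cvtColor(im,cv2.COLOR_BGR2HSV);m=cv2.inRange(h,(20,120,60),(36,255,255));m[:225]=0;m[350:]=0;m[:,:240]=0;m[:,380:]=0
ys,xs=np.nonzero(m);print(xs.min(),xs.max(),ys.min(),at(cm,((xs.min()+xs.max())/2,290),.111))
# fit ellipse w/ model circle
from scipy.optimize import least_squares
pts=np.array([(x, ys[xs==x].min()) for x in range(xs.min()+3,xs.max()-3)],float)
P=np.array([at(cm,p,.111)[:2] for p in pts])
r=least_squares(lambda c:np.hypot(P[:,0]-c[0],P[:,1]-c[1])-c[2],[.55,-.01,.0315]);print(r.x,abs(r.fun).max())
Rm=R.from_rotvec(s["orientation"]).as_matrix(); print(Rm.T@(np.array([r.x[0],r.x[1],.138])-s["tool_pos"]))
print(robot.read_state()["tool_pos"])
E
```

```text
247 371 229 [ 0.55133316 -0.00932395  0.111     ]
[ 0.54975391 -0.00851421  0.02967492] 0.0008664465732911887
[-0.00085248  0.00297891 -0.00654321]
[ 0.55004147 -0.00189687  0.13766042]
```

Emit:
{"op": "carry_out", "data": {
  "motion": [0.001,0,-0.007,-0.4,0,0.8,1,0,0,0,0,0,0,-1,0,0,0,0,0,0,-1,0,0,0,0,0,0,-1,0,0,0,0,0,0,-1],
  "squeeze": 20
}}

```text
t: 4.1
tool_pos: [0.5495, -0.0062, 0.1421]
orientation: [-1.565, 0.162, -0.16]
force: [-0.2, -0.4, 0.5]
opening: 0.0657
```

```bash
python3 look.py w3
```

```text
4.1 [ 0.5495 -0.0062  0.1421] [[0.979, -0.001, 0.204], [-0.204, 0.0, 0.979], [-0.001, -1.0, -0.0]] [0.4802 0.0083 0.2902] [[0.203, 0.947, 0.25], [0.979, -0.196, -0.053], [-0.001, 0.255, -0.967]]
```

View pics/w3.png

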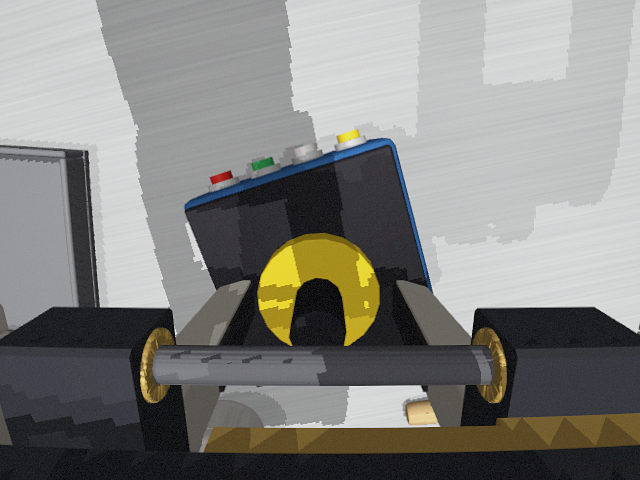

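Emit:
{"op": "carry_out", "data": {
  "motion": [0.002,0.004,-0.003,0,0,0,-1,0,0,0,0,0,0,-1,0,0,0,0,0,0,-1,0,0,0,0,0,0,-1,0,0,0,0,0,0,-1]
}}

```text
t: 4.65
tool_pos: [0.5516, -0.0102, 0.1385]
orientation: [-1.564, 0.162, -0.162]
force: [0.5, 0.5, 1.1]
opening: 0.0233
```

Emit:
{"op": "carry_out", "data": {
  "motion": [0,0,0,0,0,0,-1,0,0,0,0,0,0,-1,0,0,0,0,0,0,-1,0,0,0,0,0,0,-1,0,0,0,0,0,0,-1]
}}

```text
t: 5.15
tool_pos: [0.5516, -0.0102, 0.1385]
orientation: [-1.565, 0.162, -0.162]
force: [1.1, -0.6, 0.4]
opening: 0.0236
```

Emit:
{"op": "carry_out", "data": {
  "motion": [0,-0.02,0,0,0,0,-1,0,-0.03,0,0,0,0,-1,0,-0.03,0,0,0,0,-1,0,0,-0.02,0,0,0,-1,0,0,-0.04,0,0,0,-1]
}}

```text
t: 5.65
tool_pos: [0.5387, -0.0664, 0.2195]
orientation: [-1.564, 0.16, -0.155]
force: [0.2, -0.4, -0.8]
opening: 0.0234
```

Emit:
{"op": "carry_out", "data": {
  "motion": [0,0,-0.04,0,0,0,-1,0,0,-0.045,0,0,0,-1,0,0,-0.045,0,0,0,-1,0,0,-0.045,0,0,0,-1,0,0,-0.025,0,0,0,-1]
}}

```text
t: 6.15
tool_pos: [0.497, -0.2695, 0.2202]
orientation: [-1.565, 0.156, -0.154]
force: [-0.2, -0.0, -0.7]
opening: 0.0235
```

```bash
python3 look.py w4; python3 - <<'E'
from h import *
im=imaging.read_camera("top"); cv2.imwrite("pics/t4.png",cv2.resize(im[180:330,280:480],None,fx=4,fy=4,interpolation=2))
print(robot.read_state()["tool_pos"])
E
```

```text
6.15 [ 0.497  -0.2695  0.2202] [[0.981, -0.001, 0.196], [-0.196, 0.0, 0.981], [-0.001, -1.0, 0.0]] [ 0.4275 -0.2556  0.3683] [[0.196, 0.948, 0.251], [0.981, -0.189, -0.051], [-0.001, 0.256, -0.967]]
[ 0.49694878 -0.26981468  0.22008351]
```

View pics/t4.png

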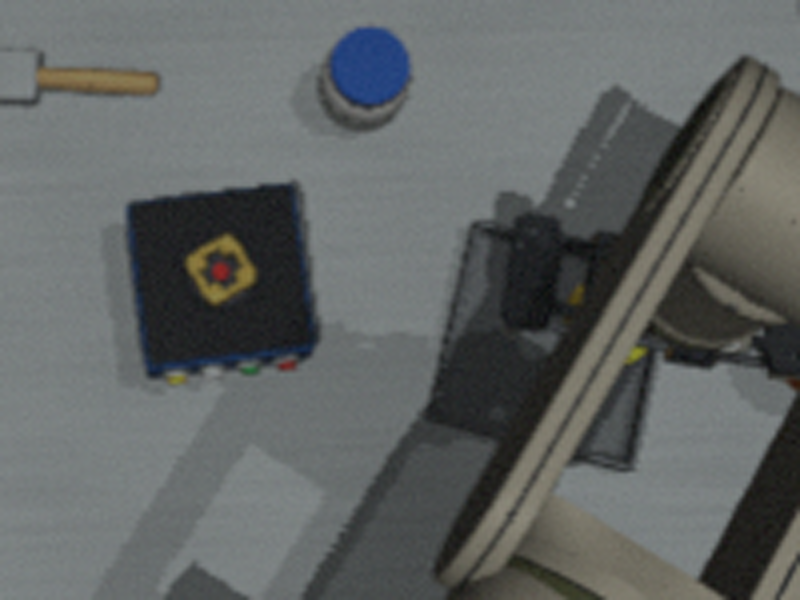

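View pics/w4.png

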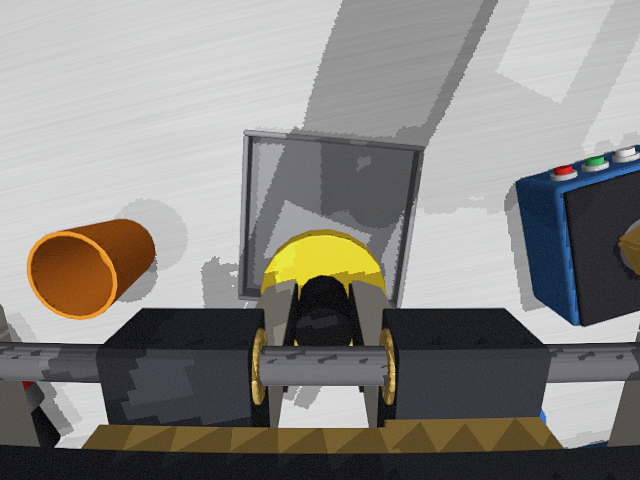

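Emit:
{"op": "carry_out", "data": {
  "motion": [0,0.035,0,0,0,0,-1,0,0.04,0,0,0,0,-1,0,0.04,0,0,0,0,-1,0,0.035,0,0,0,0,-1,0,0.012,0,0,0,0,-1]
}}

```text
t: 6.75
tool_pos: [0.5002, -0.2691, 0.0571]
orientation: [-1.567, 0.153, -0.163]
force: [0.2, 0.9, -0.5]
opening: 0.0235
```

```bash
python3 look.py w5
```

```text
6.75 [ 0.5002 -0.2691  0.0571] [[0.98, 0.006, 0.2], [-0.2, -0.002, 0.98], [0.007, -1.0, -0.001]] [ 0.4297 -0.2546  0.2046] [[0.199, 0.946, 0.257], [0.98, -0.192, -0.054], [-0.002, 0.263, -0.965]]
```

View pics/w5.png

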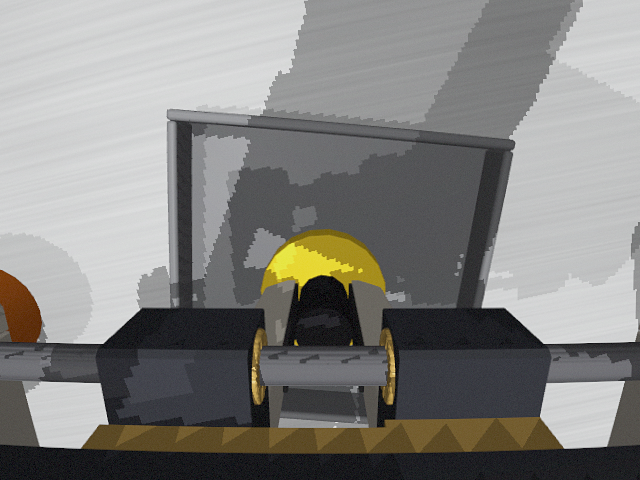

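Emit:
{"op": "carry_out", "data": {
  "motion": [0,0.006,0,0,0,0,-1,0,0.004,0,0,0,0,-1,0,0.001,0,0,0,0,-1,0,0,0,0,0,0,-1,0,0,0,0,0,0,-1]
}}

```text
t: 7.3
tool_pos: [0.5042, -0.2701, 0.0512]
orientation: [-1.57, 0.146, -0.167]
force: [-0.5, 0.5, -0.3]
opening: 0.0232
```

Emit:
{"op": "carry_out", "data": {
  "motion": [0,0.004,0,0,0,0,-1,0,0,0,0,0,0,-1,0,0.002,0,0,0,0,-1,0,0,0,0,0,0,-1,0,0,0,0,0,0,-1]
}}

```text
t: 7.8
tool_pos: [0.5057, -0.2713, 0.047]
orientation: [-1.572, 0.144, -0.17]
force: [0.3, -0.4, 0.8]
opening: 0.0237
```

Emit:
{"op": "carry_out", "data": {
  "motion": [0,0.002,0,0,0,0,-1,0,0,0,0,0,0,-1,0,0,0,0,0,0,0.2,0,0,0,0,0,0,0.2,0,0,0,0,0,0,0.2]
}}

```text
t: 8.3
tool_pos: [0.5064, -0.2717, 0.0464]
orientation: [-1.572, 0.143, -0.171]
force: [-0.3, -0.1, -0.8]
opening: 0.043
```

```bash
python3 look.py w6
```

```text
8.3 [ 0.5064 -0.2717  0.0464] [[0.98, 0.017, 0.199], [-0.198, -0.009, 0.98], [0.019, -1.0, -0.005]] [ 0.4343 -0.2563  0.193 ] [[0.198, 0.943, 0.268], [0.98, -0.189, -0.06], [-0.006, 0.274, -0.962]]
```

View pics/w6.png

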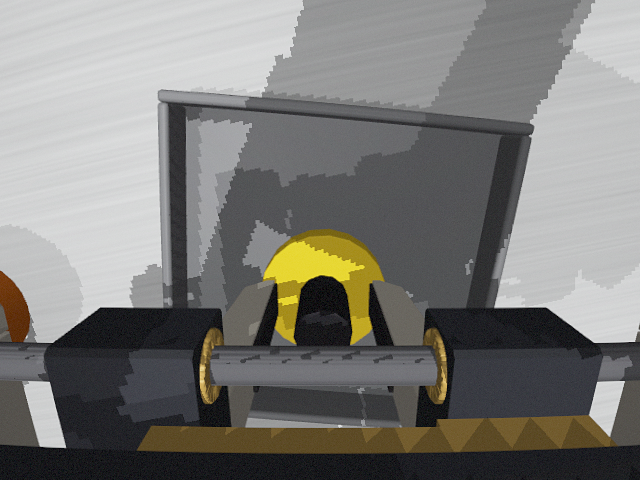

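Emit:
{"op": "carry_out", "data": {
  "motion": [0,-0.015,0,0,0,0,0.3,0,-0.04,0,0.3,0,1.1,0.6,0,-0.05,0,0,0,0,1,0,-0.05,0,0,0,0,1,0,-0.02,0.03,0,0,0,1]
}}

```text
t: 8.85
tool_pos: [0.5076, -0.2417, 0.2256]
orientation: [-1.561, 0.168, -0.151]
force: [1.1, -0.1, -0.4]
opening: 0.087
```

Emit:
{"op": "carry_out", "data": {
  "motion": [0,0,0.045,0,0,0,1,0,0,0.045,0,0,0,1,0,0,0.045,0,0,0,1,0,0,0.045,0,0,0,1,0,0,0.045,0,0,0,1]
}}

```text
t: 9.35
tool_pos: [0.5573, -0.0184, 0.2408]
orientation: [-1.565, 0.159, -0.171]
force: [0.4, -0.8, 0.4]
opening: 0.0928
```

```bash
python3 look.py w7;python3 - <<'E'
from h import *
im=imaging.read_camera("top"); cv2.imwrite("pics/t7.png",im)
im=imaging.read_camera("scene"); cv2.imwrite("pics/s7.png",im)
E
```

```text
9.35 [ 0.5573 -0.0184  0.2408] [[0.978, 0.007, 0.209], [-0.209, -0.002, 0.978], [0.008, -1.0, -0.0]] [ 0.4868 -0.0033  0.3882] [[0.209, 0.943, 0.258], [0.978, -0.201, -0.056], [-0.001, 0.264, -0.965]]
```

View pics/w7.png

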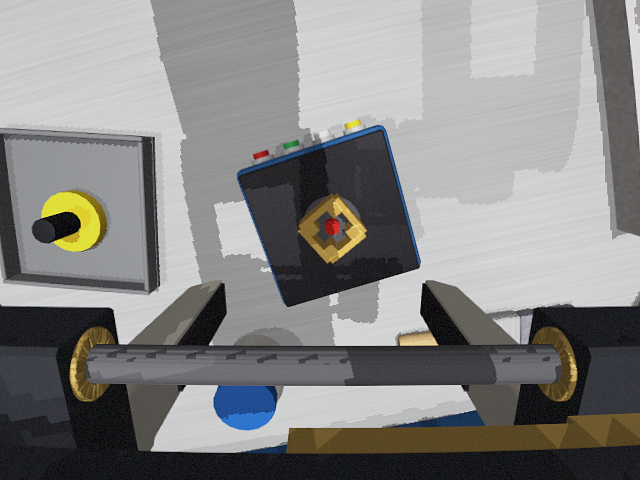

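View pics/s7.png

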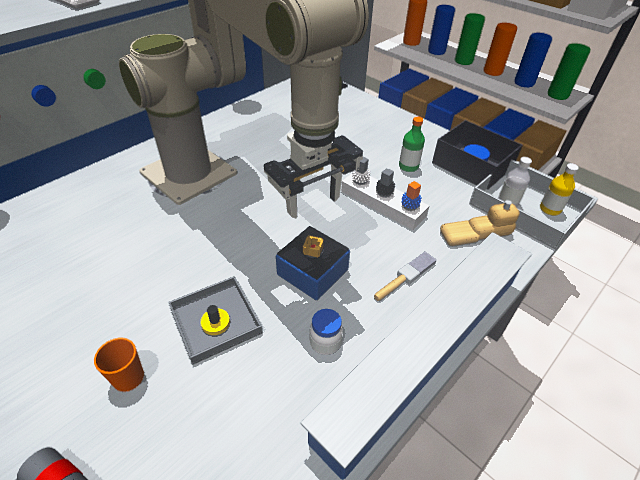

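Cap stands upright inside the tray (wrist ~(72,222)). Coupling is at ~(333,230), with its slots roughly diagonal. I'll zoom and fit the slots.

```bash
python3 - <<'E'
from h import *
import pickle
s,cm=pickle.load(open("pics/w7.pkl","rb"))
im=cv2.imread("pics/w7.png")
# rectify to plane z=.106 : 80x80mm at 8px/mm
c=at(cm,(333,230),.106);print(c)
N=560;g=np.zeros((N,N,2),np.float32)
cx,cy=0.551,-0.010
for i in range(N):
    for j in range(N):
        x=cx+(N/2-i)/8000; y=cy+(N/2-j)/8000
        g[i,j]=proj(cm,(x,y,.106))
w=cv2.remap(im,g[...,0],g[...,1],cv2.INTER_CUBIC)
for k in range(0,N,80): cv2.line(w,(k,0),(k,8),(255,255,255),1);cv2.line(w,(0,k),(8,k),(255,255,255),1)
cv2.circle(w,(280,280),3,(0,255,0),-1)
cv2.imwrite("pics/rect.png",w)
z=cv2.resize(im[180:280,280:390],None,fx=5,fy=5,interpolation=cv2.INTER_CUBIC);cv2.imwrite("pics/z7.png",z)
t=cv2.imread("pics/t7.png");b=cv2.resize(t[215:300,200:260],None,fx=7,fy=7,interpolation=cv2.INTER_CUBIC);cv2.imwrite("pics/tb.png",b)
E
```

```text
[ 0.55322154 -0.00996522  0.106     ]
```

View pics/rect.png

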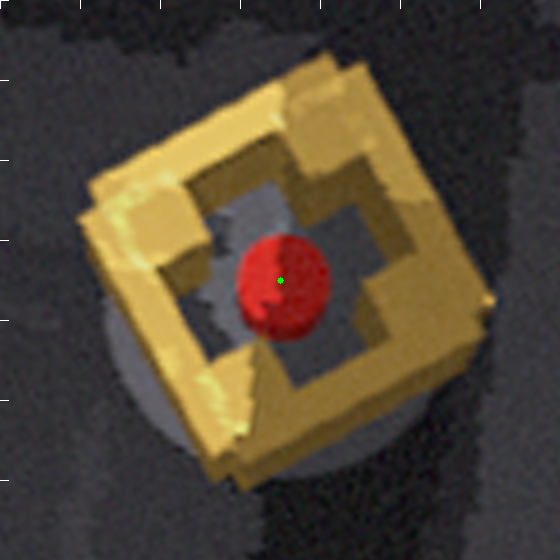

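View pics/tb.png

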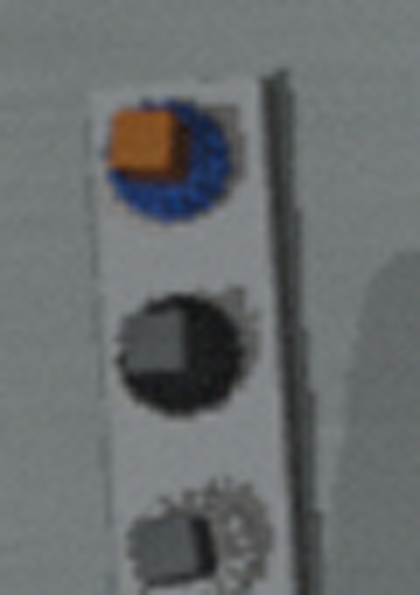

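Emit:
{"op": "carry_out", "data": {
  "motion": [0,0,0.045,0,-6,0,1,0.003,0,0.048,0,-6,0,1,0.006,0,0.048,0,0,0,1,0.006,0,0.048,0,0,0,1,0.006,0,0.048,0,0,0,1]
}}

```text
t: 10.0
tool_pos: [0.5941, 0.2124, 0.2439]
orientation: [-1.577, -0.007, -0.01]
force: [0.4, 0.7, 1.1]
opening: 0.0932
```

Emit:
{"op": "carry_out", "data": {
  "motion": [0.006,0,0.048,0,0,0,1,0.006,0,0.048,0,0,0,1,0,0,0.01,0,0,0,1,0,0,0,0,0,0,1,0,0,0,0,0,0,1]
}}

```text
t: 10.5
tool_pos: [0.6082, 0.3206, 0.2449]
orientation: [-1.578, -0.007, -0.011]
force: [0.2, -0.4, 0.2]
opening: 0.0929
```

```bash
python3 look.py w8; python3 -c "
from h import *
print(robot.read_state()['q'].round(3))"
```

```text
10.5 [0.6082 0.3206 0.2449] [[1.0, 0.011, 0.002], [-0.002, -0.008, 1.0], [0.011, -1.0, -0.008]] [0.5356 0.322  0.3921] [[0.002, 0.964, 0.267], [1.0, 0.001, -0.009], [-0.009, 0.267, -0.964]]
[ 0.416  0.359  1.209 -0.012  1.566 -1.152]
```

View pics/w8.png

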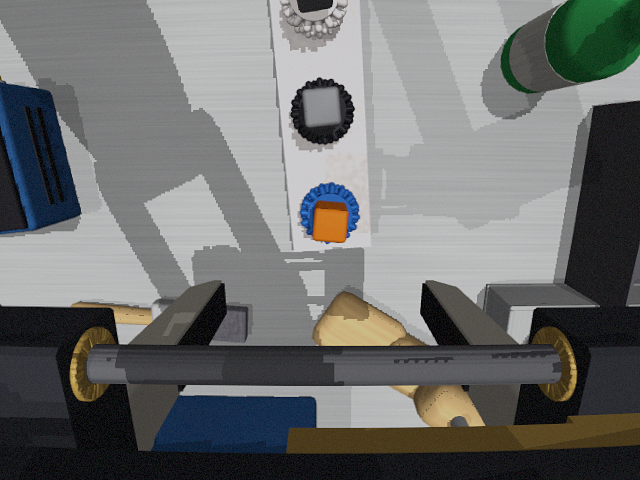

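```bash
cat > rect.py <<'E'
from h import *
import pickle,sys
name,cx,cy,z=sys.argv[1],*map(float,sys.argv[2:5]); S=float(sys.argv[5]) if len(sys.argv)>5 else 8
s,cm=pickle.load(open(f"pics/{name}.pkl","rb"));im=cv2.imread(f"pics/{name}.png")
N=560;g=np.zeros((N,N,2),np.float32)
for i in range(N):
    for j in range(N): g[i,j]=proj(cm,(cx+(N/2-i)/S/1000,cy+(N/2-j)/S/1000,z))
w=cv2.remap(im,g[...,0],g[...,1],cv2.INTER_CUBIC);cv2.circle(w,(280,280),3,(0,255,0),-1)
cv2.imwrite(f"pics/rect_{name}_{int(z*1000)}.png",w)
E
python3 rect.py w8 0.599 0.322 0.116
python3 - <<'E'
from h import *
w=cv2.imread("pics/rect_w8_116.png");h=cv2.cvtColor(w,cv2.COLOR_BGR2HSV);m=cv2.inRange(h,(5,150,170),(18,255,255))
c=max(cv2.findContours(m,0,2)[0],key=cv2.contourArea);print(cv2.minAreaRect(c))
E
```

```text
((258.26312255859375, 290.0330505371094), (195.95120239257812, 196.0360107421875), 4.864514350891113)
```

View pics/rect_w8_116.png

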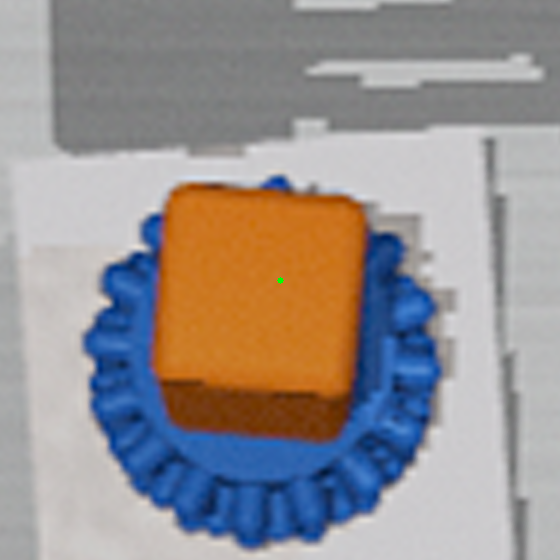

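Emit:
{"op": "carry_out", "data": {
  "motion": [-0.01,0,0.004,0.5,4.6,0.6,1,0,0.03,0,0,0,0,1,0,0.03,0,0,0,0,1,0,0.03,0,0,0,0,1,0,0,0,0,0,0,1]
}}

```text
t: 11.05
tool_pos: [0.6021, 0.3136, 0.1571]
orientation: [-1.567, 0.072, -0.082]
force: [-0.2, -0.3, -1.1]
opening: 0.0933
```

```bash
python3 look.py w9; python3 rect.py w9 0.598 0.3245 0.116
python3 - <<'E'
from h import *
w=cv2.imread("pics/rect_w9_116.png");h=cv2.cvtColor(w,cv2.COLOR_BGR2HSV);m=cv2.inRange(h,(5,150,170),(18,255,255))
c=max(cv2.findContours(m,0,2)[0],key=cv2.contourArea);print(cv2.minAreaRect(c))
E
```

```text
11.05 [0.6021 0.3136 0.1571] [[0.995, 0.007, 0.098], [-0.098, 0.002, 0.995], [0.007, -1.0, 0.003]] [0.5304 0.3203 0.3046] [[0.097, 0.96, 0.262], [0.995, -0.094, -0.024], [0.001, 0.263, -0.965]]
((275.24920654296875, 310.1339416503906), (194.4425811767578, 140.1986083984375), 5.228192329406738)
```

View pics/w9.png

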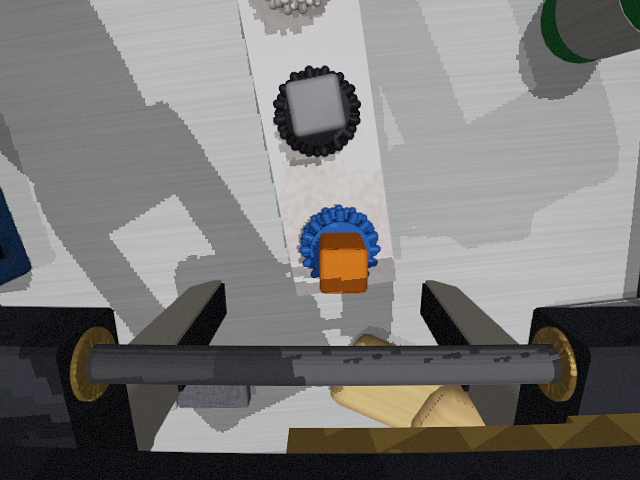

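Emit:
{"op": "carry_out", "data": {
  "motion": [-0.005,0,0.011,0,0.4,0.4,1,0,0.015,0,0,0,0,1,0,0,0,0,0,0,1,0,0,0,0,0,0,1,0,0,0,0,0,0,1]
}}

```text
t: 11.6
tool_pos: [0.6031, 0.3262, 0.1524]
orientation: [-1.561, 0.076, -0.094]
force: [-0.3, -0.2, -0.1]
opening: 0.0931
```

```bash
python3 look.py w10; python3 -c "
from h import *
print(robot.read_state()['tool_pos'])"
```

```text
11.6 [0.6031 0.3262 0.1524] [[0.994, 0.012, 0.108], [-0.108, 0.008, 0.994], [0.011, -1.0, 0.009]] [0.5308 0.3327 0.2995] [[0.107, 0.958, 0.266], [0.994, -0.105, -0.021], [0.008, 0.267, -0.964]]
[0.60334414 0.32629996 0.15266603]
```

View pics/w10.png

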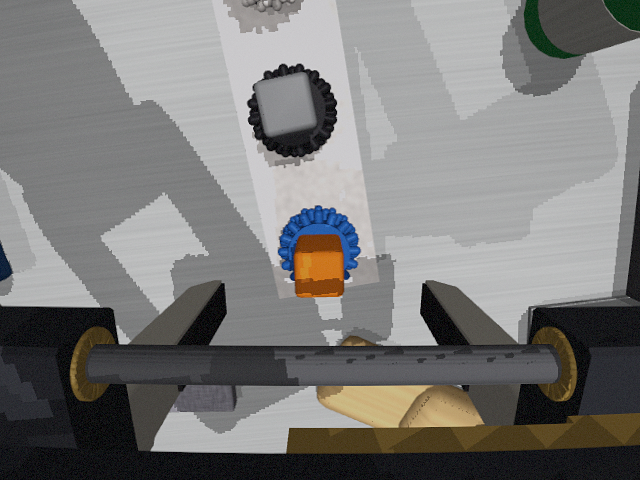

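Emit:
{"op": "carry_out", "data": {
  "motion": [-0.005,0,-0.001,-0.5,0,0.6,1,0,0.02,0,0,0,0,1,0,0.02,0,0,0,0,1,0,0,0,0,0,0,1,0,0,0,0,0,0,1]
}}

```text
t: 12.15
tool_pos: [0.5984, 0.3267, 0.1148]
orientation: [-1.568, 0.083, -0.086]
force: [0.5, 0.5, 0.7]
opening: 0.0929
```

```bash
python3 look.py w11; python3 -c "
from h import *
print(robot.read_state()['tool_pos'])"
```

```text
12.15 [0.5984 0.3267 0.1148] [[0.994, 0.002, 0.107], [-0.107, 0.001, 0.994], [0.002, -1.0, 0.001]] [0.5275 0.3342 0.2627] [[0.107, 0.961, 0.257], [0.994, -0.103, -0.028], [-0.0, 0.258, -0.966]]
[0.59831054 0.32659916 0.11468695]
```

View pics/w11.png

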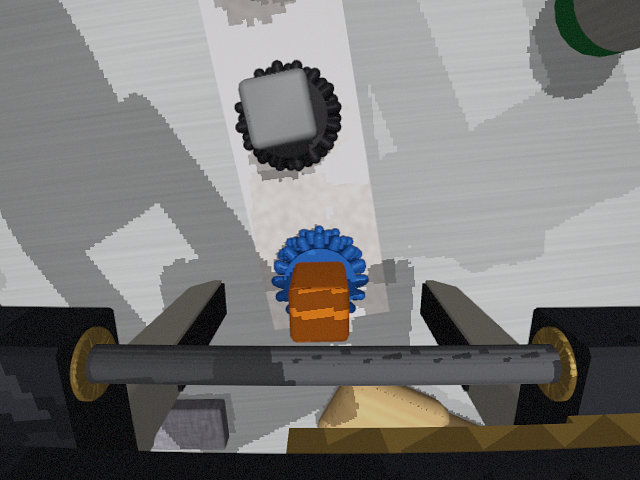

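Emit:
{"op": "carry_out", "data": {
  "motion": [0,0.012,0,0,0,0,1,0,0,0,0,0,0,1,0,0,0,0,0,0,0,0,0,0,0,0,0,-1,0,0,0,0,0,0,-1],
  "squeeze": 40
}}

```text
t: 12.7
tool_pos: [0.5997, 0.3272, 0.1049]
orientation: [-1.567, 0.08, -0.088]
force: [-0.4, 0.0, 0.8]
opening: 0.0737
```

Emit:
{"op": "carry_out", "data": {
  "motion": [0,0,0,0,0,0,-1,0,0,0,0,0,0,-1,0,0,0,0,0,0,-1,0,0,0,0,0,0,-1,0,0,0,0,0,0,-1]
}}

```text
t: 13.2
tool_pos: [0.6001, 0.3274, 0.1057]
orientation: [-1.566, 0.079, -0.089]
force: [0.6, 0.0, 1.2]
opening: 0.0335
```

Emit:
{"op": "carry_out", "data": {
  "motion": [0,0.002,0,0,0,0,-1,0,0,0,0,0,0,-1,0,0,0,0,0,0,-1,0,0,0,0,0,0,-1,0,0,0,0,0,0,-1]
}}

```text
t: 13.7
tool_pos: [0.6004, 0.3271, 0.1041]
orientation: [-1.567, 0.079, -0.09]
force: [-0.5, -0.1, 1.6]
opening: 0.0256
```

```bash
python3 look.py w12; python3 -c "
from h import *
print(robot.read_state()['tool_pos'])"
```

```text
13.7 [0.6004 0.3271 0.1041] [[0.994, 0.007, 0.107], [-0.107, 0.002, 0.994], [0.007, -1.0, 0.003]] [0.5288 0.3345 0.2516] [[0.107, 0.959, 0.261], [0.994, -0.104, -0.026], [0.002, 0.263, -0.965]]
[0.60042288 0.32711608 0.10407796]
```

View pics/w12.png

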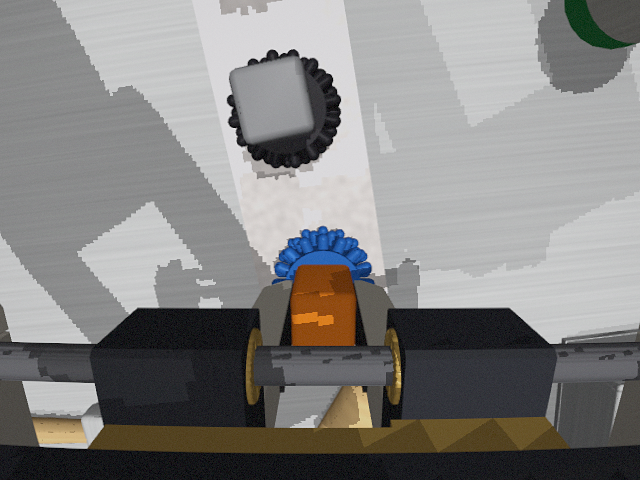

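Emit:
{"op": "carry_out", "data": {
  "motion": [0,-0.02,0,0,0,0,-1,0,-0.035,0,0,0,0,-1,0,-0.035,0,0,0,0,-1,0,-0.035,0,0,0,0,-1,0,-0.01,0,0,0,0,-1]
}}

```text
t: 14.25
tool_pos: [0.5962, 0.3255, 0.2352]
orientation: [-1.572, 0.088, -0.081]
force: [0.2, 0.5, -1.6]
opening: 0.026
```

```bash
python3 look.py w13; python3 rect.py w12 .600 .327 .116; python3 -c "
from h import *
im=cv2.imread('pics/w13.png');cv2.imwrite('pics/z13.png',cv2.resize(im[200:400,220:420],None,fx=3,fy=3,interpolation=2))
im=imaging.read_camera('scene');cv2.imwrite('pics/s13.png',cv2.resize(im[40:300,240:500],None,fx=2.3,fy=2.3,interpolation=2))"
```

```text
14.25 [0.5962 0.3255 0.2352] [[0.994, -0.005, 0.107], [-0.107, -0.003, 0.994], [-0.004, -1.0, -0.003]] [0.5263 0.3336 0.3835] [[0.107, 0.962, 0.25], [0.994, -0.102, -0.031], [-0.004, 0.252, -0.968]]
```

View pics/z13.png

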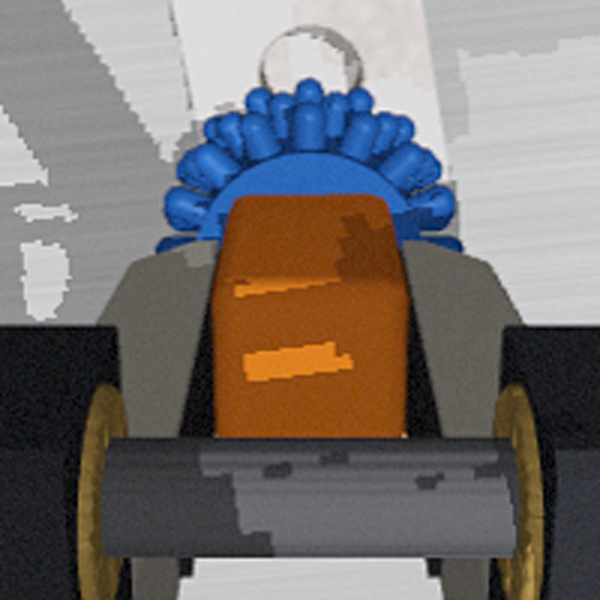

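View pics/s13.png

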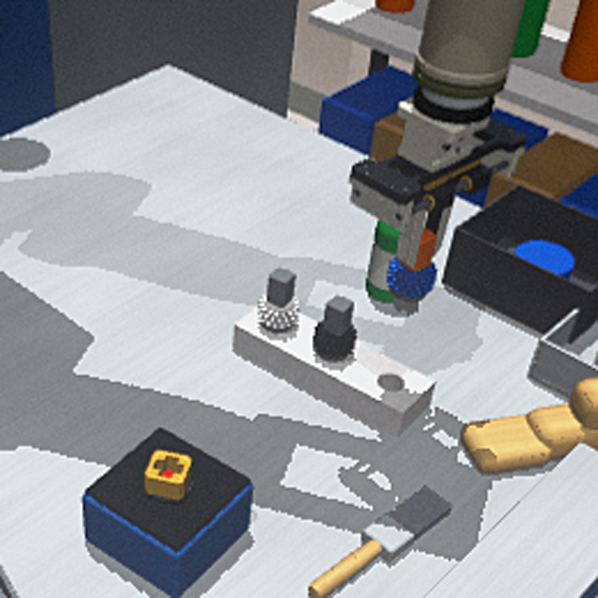

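View pics/rect_w12_116.png

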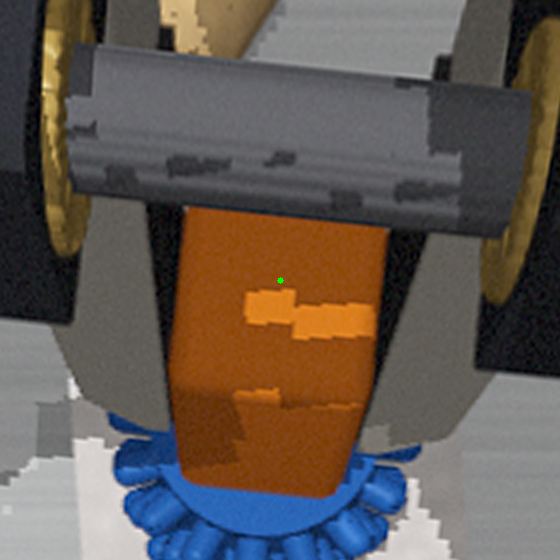

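Emit:
{"op": "carry_out", "data": {
  "motion": [0.006,0,-0.03,0,0,0,-1,0.006,0,-0.045,0,0,0,-1,0.006,0,-0.045,0,0,0,-1,0.006,0,-0.045,0,0,0,-1,0.006,0,-0.045,0,0,0,-1]
}}

```text
t: 14.85
tool_pos: [0.5969, 0.1125, 0.2163]
orientation: [-1.577, 0.096, -0.057]
force: [1.0, -0.2, -2.1]
opening: 0.0256
```

Emit:
{"op": "carry_out", "data": {
  "motion": [0.006,0,-0.045,0,0,0,-1,0.006,0,-0.04,0,0,0,-1,0,0,0,0,-7,0,-1,0,0,0,0,-7,0,-1,0,0,0,0,-7,0,-1]
}}

```text
t: 15.35
tool_pos: [0.5927, 0.0153, 0.1988]
orientation: [-1.56, -0.175, 0.251]
force: [-0.0, 0.3, -2.2]
opening: 0.0257
```

Emit:
{"op": "carry_out", "data": {
  "motion": [0,0,0,0,-7,0,-1,0,0,0,0,-6.4,0,-1,0,0,0,0,0,0,-1,0,0,0,0,0,0,-1,0,0,0,0,0,0,-1]
}}

```text
t: 15.85
tool_pos: [0.5861, 0.015, 0.1841]
orientation: [-1.521, -0.347, 0.452]
force: [-0.1, 0.1, -1.2]
opening: 0.026
```

```bash
python3 look.py w14
```

```text
15.85 [0.5861 0.015  0.1841] [[0.87, -0.067, -0.488], [0.489, -0.005, 0.872], [-0.061, -0.998, 0.028]] [ 0.5342 -0.0187  0.3361] [[-0.488, 0.858, 0.158], [0.872, 0.474, 0.119], [0.027, 0.196, -0.98]]
```

View pics/w14.png

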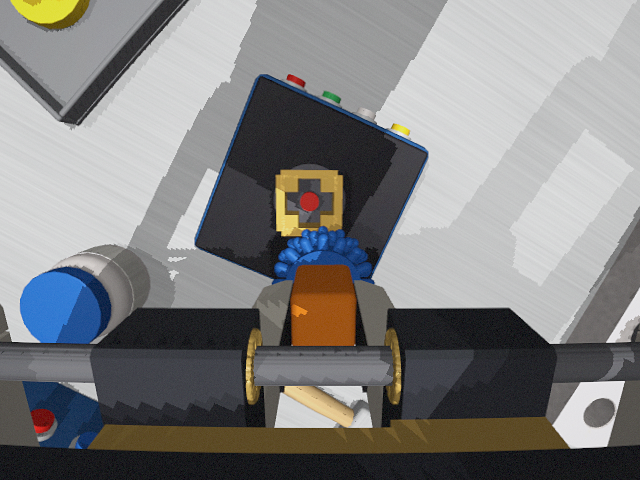

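Emit:
{"op": "carry_out", "data": {
  "motion": [0,-0.03,0,-1.6,0,-3.5,-1,0,-0.02,0,0,0,0,-1,0,0,0,0,0,0,-1,0,0,0,0,0,0,-1,0,0,0,0,0,0,-1]
}}

```text
t: 16.4
tool_pos: [0.587, 0.0156, 0.231]
orientation: [-1.533, -0.393, 0.398]
force: [0.3, -0.9, -1.8]
opening: 0.0259
```

```bash
python3 look.py w15; python3 -c "
from h import *
print(robot.read_state()['tool_pos'])
im=cv2.imread('pics/w15.png');cv2.imwrite('pics/z15.png',cv2.resize(im[150:380,220:430],None,fx=2.6,fy=2.6,interpolation=2))"
```

```text
16.4 [0.587  0.0156 0.231 ] [[0.875, -0.004, -0.484], [0.484, 0.001, 0.875], [-0.003, -1.0, 0.002]] [ 0.5254 -0.0187  0.3792] [[-0.484, 0.847, 0.221], [0.875, 0.468, 0.123], [0.001, 0.253, -0.967]]
[0.58683608 0.01562337 0.2305787 ]
```

View pics/z15.png

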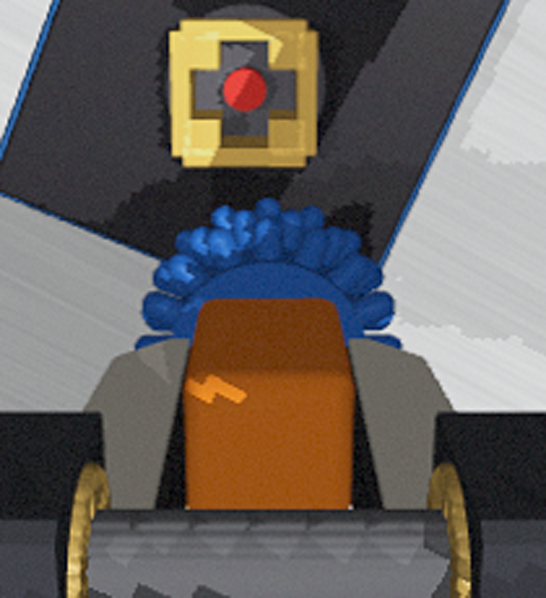

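```bash
cat > rt.py <<'E'
# rectify in tool frame: up=-toolx?  columns: toolz right? choose up=+tool x... (u right = -tool z)
from h import *
import pickle,sys
name,ox,oz,z,S,out=sys.argv[1],*map(float,sys.argv[2:6]),sys.argv[6]
s,cm=pickle.load(open(f"pics/{name}.pkl","rb"));im=cv2.imread(f"pics/{name}.png")
Rm=R.from_rotvec(s["orientation"]).as_matrix();tx=Rm[:2,0]/np.linalg.norm(Rm[:2,0]);tz=np.array([-tx[1],tx[0]]);T=s["tool_pos"]
N=560;g=np.zeros((N,N,2),np.float32)
for i in range(N):
    for j in range(N):
        a=ox+(N/2-i)/S/1000;b=oz+(N/2-j)/S/1000
        p=T[:2]+a*tx+b*tz; g[i,j]=proj(cm,(p[0],p[1],z))
w=cv2.remap(im,g[...,0],g[...,1],cv2.INTER_CUBIC)
cv2.line(w,(280,0),(280,560),(0,255,0),1);cv2.line(w,(0,280),(560,280),(0,255,0),1)
for k in range(0,N,int(S*5)):cv2.line(w,(k,0),(k,8),(255,255,255),1);cv2.line(w,(0,k),(8,k),(255,255,255),1)
cv2.imwrite(out,w)
E
python3 rt.py w15 -0.042 -0.006 0.106 10 pics/r15s.png; python3 rt.py w15 0 0 0.243 10 pics/r15k.png
```

```text
(no output)
```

View pics/r15s.png

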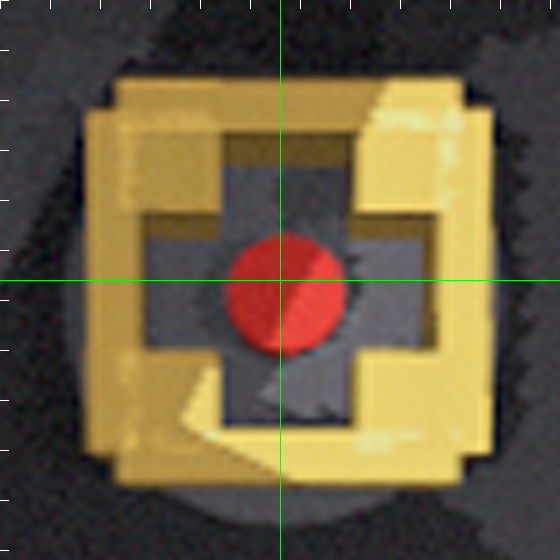

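View pics/r15k.png

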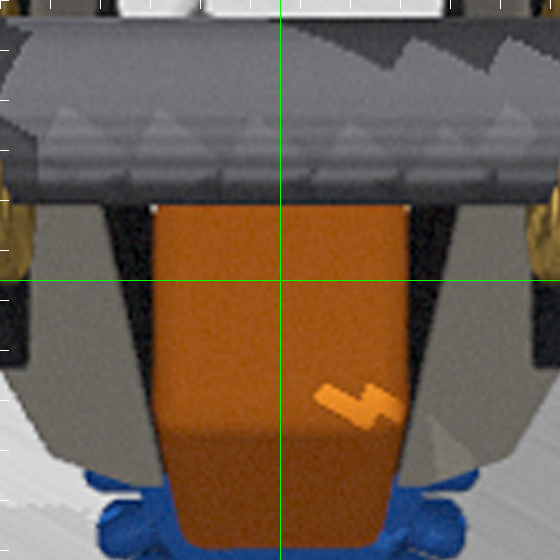

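Emit:
{"op": "carry_out", "data": {
  "motion": [-0.02,0,-0.004,0,0,0,-1,-0.02,0,-0.003,0,0,0,-1,0,0,0,0,0,0,-1,0,0,0,0,0,0,-1,0,0,0,0,0,0,-1]
}}

```text
t: 16.95
tool_pos: [0.5532, -0.0096, 0.2255]
orientation: [-1.53, -0.387, 0.404]
force: [0.2, -0.4, -0.8]
opening: 0.0259
```

```bash
cat > err.py <<'E'
from h import *
s=robot.read_state();Rm=R.from_rotvec(s["orientation"]).as_matrix()
d=np.array([.5553,-.0098,.2])-s["tool_pos"];print(s["t"],s["tool_pos"].round(4),"tool-frame to go",(Rm.T@d).round(4),"tilt xz,zz deg",np.degrees(Rm[2,[0,2]]).round(2),"jaw yaw",np.degrees(np.arctan2(Rm[1,2],Rm[0,2])).round(2),s["force"].round(1),s["wrist_torque"].round(2),s["opening"])
E
python3 err.py; python3 err.py
```

```text
16.95 [ 0.5532 -0.0096  0.2255] tool-frame to go [ 0.002   0.0254 -0.0013] tilt xz,zz deg [-0.52  0.4 ] jaw yaw 118.91 [ 0.2 -0.4 -0.8] [ 0.06  0.   -0.  ] 0.025860759417551383
16.95 [ 0.5532 -0.0096  0.2255] tool-frame to go [ 0.002   0.0254 -0.0013] tilt xz,zz deg [-0.52  0.4 ] jaw yaw 118.91 [ 0.2 -0.4 -0.8] [ 0.06  0.   -0.  ] 0.025860759417551383
```

Emit:
{"op": "carry_out", "data": {
  "motion": [0.002,0.01,-0.001,-0.4,0,-0.5,-1,0,0.015,0,0,0,0,-1,0,0,0,0,0,0,-1,0,0,0,0,0,0,-1,0,0,0,0,0,0,-1]
}}

```text
t: 17.45
tool_pos: [0.5557, -0.0082, 0.1961]
orientation: [-1.533, -0.395, 0.398]
force: [-0.6, -0.5, -1.9]
opening: 0.0259
```

```bash
python3 err.py; python3 look.py w16; python3 -c "
from h import *
im=imaging.read_camera('scene');cv2.imwrite('pics/s16.png',cv2.resize(im[150:310,250:400],None,fx=4,fy=3.75,interpolation=2))"
```

```text
17.45 [ 0.5557 -0.0082  0.1961] tool-frame to go [-0.0011 -0.0039 -0.0012] tilt xz,zz deg [-0.09  0.07] jaw yaw 118.99 [-0.6 -0.5 -1.9] [0.08 0.05 0.02] 0.025885109110821716
17.45 [ 0.5557 -0.0082  0.1961] [[0.875, -0.002, -0.485], [0.485, 0.0, 0.875], [-0.002, -1.0, 0.001]] [ 0.4938 -0.0425  0.3442] [[-0.485, 0.846, 0.222], [0.874, 0.469, 0.123], [0.0, 0.254, -0.967]]
```

View pics/s16.png

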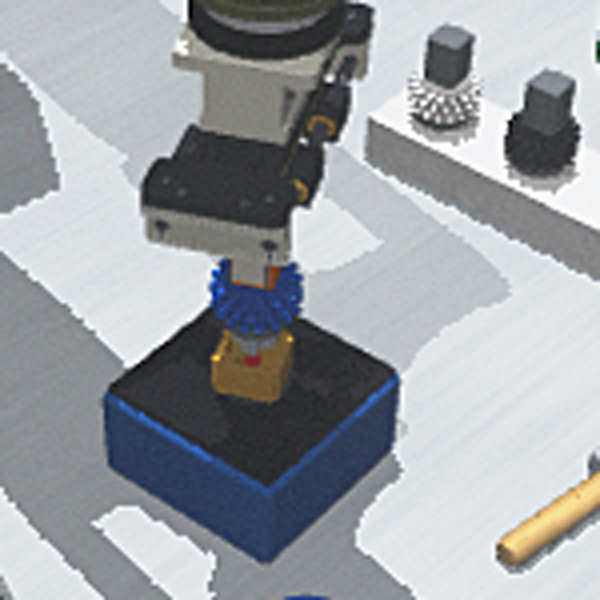

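View pics/w16.png

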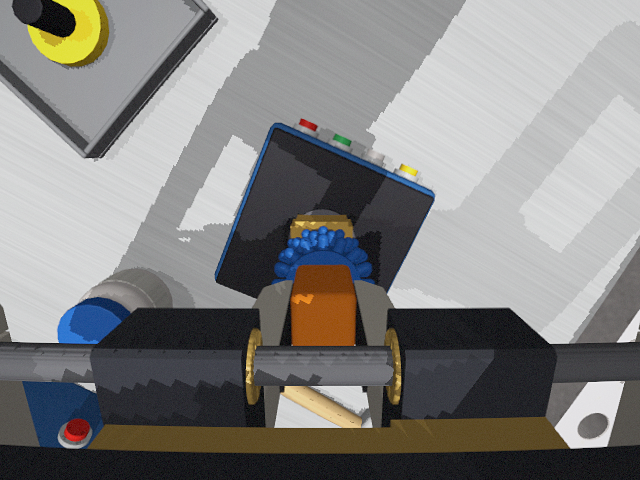

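Emit:
{"op": "carry_out", "data": {
  "motion": [-0.001,0.003,-0.001,0,0,0,-1,0,0.004,0,0,0,0,-1,0,0.004,0,0,0,0,-1,0,0.002,0,0,0,0,-1,0,0,0,0,0,0,-1]
}}

```text
t: 18.05
tool_pos: [0.5562, -0.01, 0.1837]
orientation: [-1.534, -0.397, 0.396]
force: [0.3, -0.9, -1.4]
opening: 0.0255
```

```bash
python3 err.py; python3 -c "
from h import *
im=imaging.read_camera('scene');cv2.imwrite('pics/s17.png',cv2.resize(im[150:310,250:400],None,fx=4,fy=3.75,interpolation=2))"
```

```text
18.05 [ 0.5562 -0.01    0.1837] tool-frame to go [-0.0007 -0.0163  0.0006] tilt xz,zz deg [ 0.05 -0.03] jaw yaw 118.97 [ 0.3 -0.9 -1.4] [0.04 0.02 0.02] 0.025453693932819106
```

View pics/s17.png

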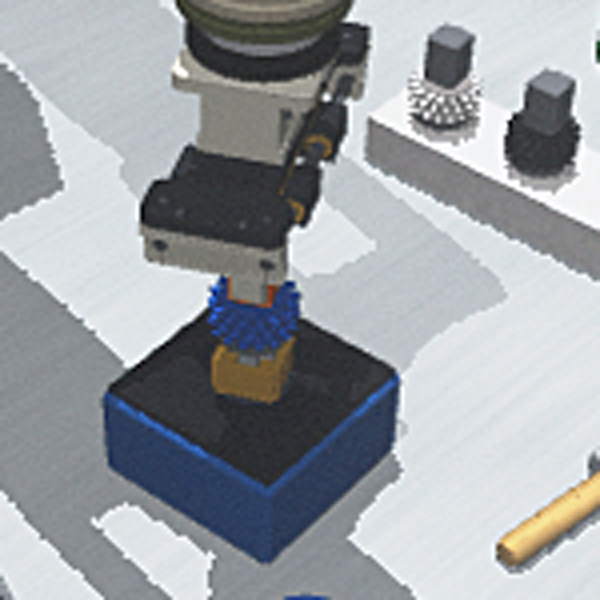

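Emit:
{"op": "carry_out", "data": {
  "motion": [0,0.004,0,0,0,0,-1,0,0.004,0,0,0,0,-1,0,0.004,0,0,0,0,-1,0,0.002,0,0,0,0,-1,0,0,0,0,0,0,-1],
  "squeeze": 50
}}

```text
t: 18.6
tool_pos: [0.5569, -0.0099, 0.1716]
orientation: [-1.535, -0.399, 0.394]
force: [-2.6, 0.3, 6.7]
opening: 0.0255
```

```bash
python3 err.py; python3 -c "
from h import *
im=imaging.read_camera('scene');cv2.imwrite('pics/s18.png',cv2.resize(im[150:310,250:400],None,fx=4,fy=3.75,interpolation=2))"
```

```text
18.6 [ 0.5569 -0.0099  0.1716] tool-frame to go [-0.0012 -0.0284  0.0008] tilt xz,zz deg [ 0.15 -0.1 ] jaw yaw 118.98 [-2.6  0.3  6.7] [0.13 0.89 0.02] 0.025472486945372737
```

View pics/s18.png

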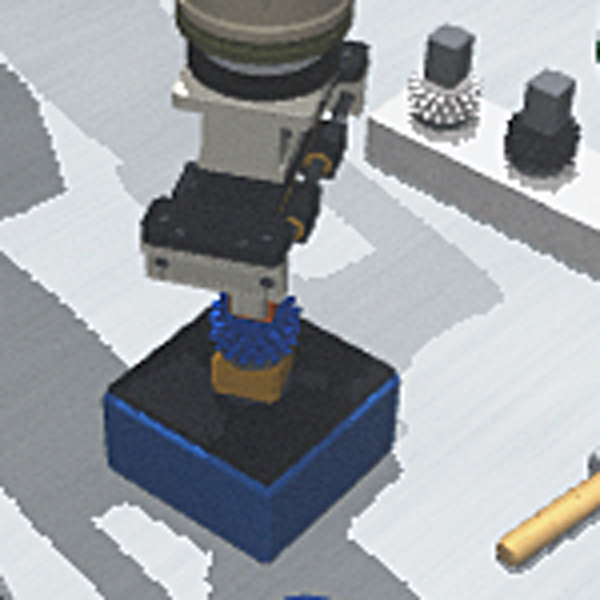

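Emit:
{"op": "carry_out", "data": {
  "motion": [-0.001,0.003,0.001,0,0,0,-1,0,0.002,0,0,0,0,-1,0,0,0,0,0,0,-1,0,0,0,0,0,0,-1,0,0,0,0,0,0,-1]
}}

```text
t: 19.15
tool_pos: [0.5566, -0.0098, 0.1724]
orientation: [-1.537, -0.402, 0.392]
force: [-4.3, -0.0, 6.1]
opening: 0.0255
```

```bash
python3 err.py
```

```text
19.15 [ 0.5566 -0.0098  0.1724] tool-frame to go [-0.0009 -0.0276  0.0005] tilt xz,zz deg [ 0.32 -0.27] jaw yaw 119.0 [-4.3 -0.   6.1] [ 0.14  0.91 -0.01] 0.02551187059649441
```

Emit:
{"op": "carry_out", "data": {
  "motion": [-0.002,0.004,0.001,0.2,0,0.3,-1,0,0.005,0,0,0,0,-1,0,0.005,0,0,0,0,-1,0,0.005,0,0,0,0,-1,0,0.005,0,0,0,0,-1]
}}

```text
t: 19.65
tool_pos: [0.5593, -0.0089, 0.1696]
orientation: [-1.539, -0.41, 0.385]
force: [-18.4, 2.6, 35.0]
opening: 0.0261
```

```bash
python3 err.py
```

```text
19.65 [ 0.5593 -0.0089  0.1696] tool-frame to go [-0.0035 -0.0305  0.0009] tilt xz,zz deg [ 0.81 -0.48] jaw yaw 119.06 [-18.4   2.6  35. ] [0.74 3.98 0.07] 0.026133849522722002
```

Emit:
{"op": "carry_out", "data": {
  "motion": [-0.003,0.001,0.001,0.3,0,0.6,-1,-0.002,0.002,0,0.2,0,0.2,-1,-0.001,0.002,0,0,0,0,-1,0,0.002,0,0,0,0,-1,0,0.002,0,0,0,0,-1]
}}

```text
t: 20.15
tool_pos: [0.5586, -0.0092, 0.1697]
orientation: [-1.535, -0.411, 0.387]
force: [-8.6, 0.1, 17.6]
opening: 0.0258
```

```bash
python3 err.py; python3 look.py w19;  python3 -c "
from h import *
im=imaging.read_camera('scene');cv2.imwrite('pics/s19.png',cv2.resize(im[150:310,250:400],None,fx=4,fy=3.75,interpolation=2))"; python3 err.py
```

```text
20.15 [ 0.5586 -0.0092  0.1697] tool-frame to go [-0.0028 -0.0304  0.001 ] tilt xz,zz deg [ 0.81 -0.29] jaw yaw 119.13 [-8.6  0.1 17.6] [0.24 2.06 0.03] 0.0257942994361313
20.15 [ 0.5586 -0.0092  0.1697] [[0.873, 0.015, -0.487], [0.487, 0.002, 0.873], [0.014, -1.0, -0.005]] [ 0.4944 -0.044   0.3167] [[-0.487, 0.84, 0.238], [0.873, 0.471, 0.126], [-0.006, 0.269, -0.963]]
20.25 [ 0.5586 -0.0092  0.1698] tool-frame to go [-0.0027 -0.0303  0.0009] tilt xz,zz deg [ 0.8  -0.29] jaw yaw 119.13 [-5.6  0.5 11.2] [0.11 1.5  0.02] 0.02552661469597996
```

View pics/s19.png

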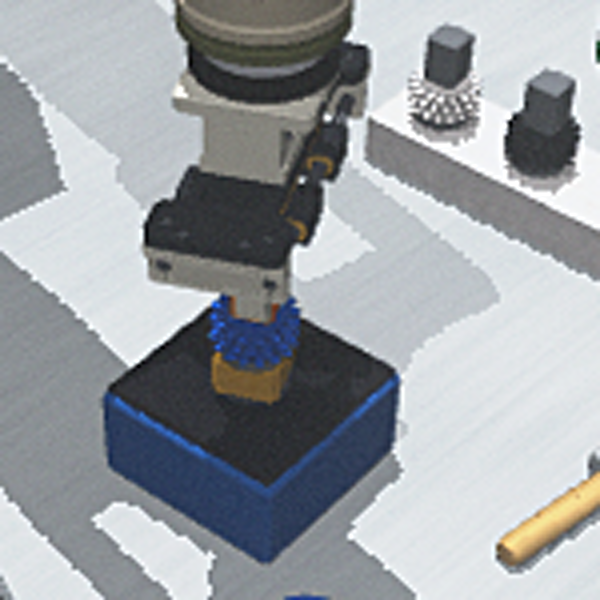

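View pics/w19.png

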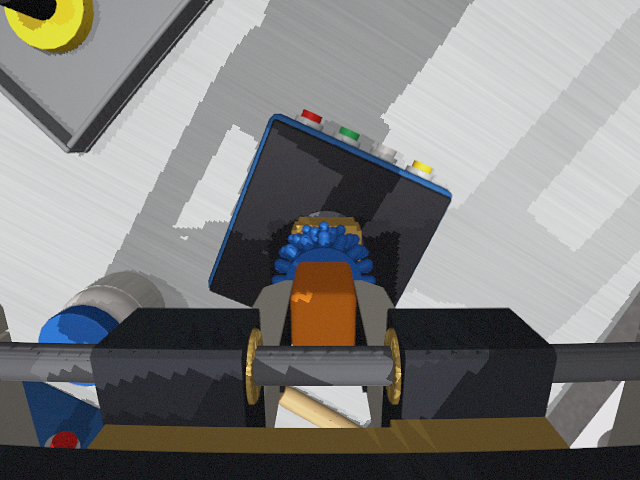

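Emit:
{"op": "carry_out", "data": {
  "motion": [-0.002,0.003,0.001,0.2,0,0.5,-1,-0.001,0.003,0,0,0,0,-1,-0.001,0.003,0,0,0,0,-1,-0.001,0.004,0,0,0,0,-1,-0.001,0.005,0,0,0,0,-1]
}}

```text
t: 20.75
tool_pos: [0.5587, -0.0093, 0.1694]
orientation: [-1.536, -0.418, 0.382]
force: [-18.0, 3.9, 38.4]
opening: 0.026
```

```bash
for i in 1 2 3; do python3 err.py; python3 -c "
from h import *
for i in range(6): im=imaging.read_camera('scene')
cv2.imwrite('pics/s20.png',im)"; done; python3 err.py
```

```text
20.75 [ 0.5587 -0.0093  0.1694] tool-frame to go [-0.0026 -0.0307  0.0009] tilt xz,zz deg [ 1.2  -0.45] jaw yaw 119.21 [-18.    3.9  38.4] [1.3  3.91 0.09] 0.025977025346726145
21.05 [ 0.5587 -0.0092  0.1695] tool-frame to go [-0.0026 -0.0306  0.0009] tilt xz,zz deg [ 1.21 -0.45] jaw yaw 119.22 [-15.6   3.2  33.4] [ 1.03  3.45 -0.  ] 0.025430720426639238
21.35 [ 0.5587 -0.0092  0.1695] tool-frame to go [-0.0026 -0.0306  0.0009] tilt xz,zz deg [ 1.21 -0.45] jaw yaw 119.22 [-16.    3.2  32.7] [1.02 3.43 0.03] 0.025780971345437817
21.65 [ 0.5587 -0.0092  0.1695] tool-frame to go [-0.0026 -0.0306  0.0009] tilt xz,zz deg [ 1.21 -0.45] jaw yaw 119.22 [-15.8   2.5  33.9] [1.02 3.43 0.02] 0.025957181543169425
```

View pics/s20.png

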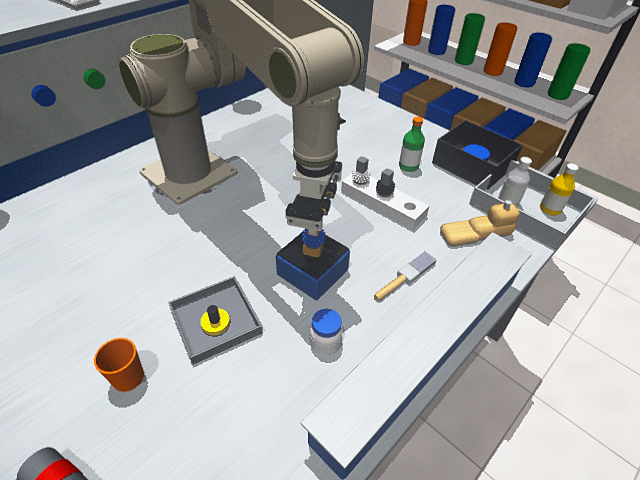

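```bash
python3 -c "
from h import *
print(robot.close_job())"; python3 err.py
```

```text
the job is handed in; nothing more can be done
None
the job is handed in; nothing more can be done
```

The job is done and handed in at about 21.7 s of the 53 s allowed; the interface reports no verdict.

- **Dust cap:** I lifted the cap off by its knob, set it in the grey tray and let go. The last camera pictures show it standing knob up inside the tray. I judged its position against the tray centre by eye and did not measure it.
- **Blue brush head:** I took it from the rack by the orange knob, turned it about 35° and pushed it into the coupling. The slots lined up with the grip in the picture taken before insertion. The stem went 8 mm in with no contact force, then met the spring.
- **Fully home:** The tool stopped at 0.1695 m, where 0.170 m was expected for fully home, and the force rose sharply there. I could not read the ejector directly, so this rests on height, force and the camera view.
- **Final hold:** I handed in while gripping the head with a steady downward push of about 33 N. Tilt was about 1.2° and jaw angle 119.2°; the slots measured about 118–119°.
- **Disagreement:** There was also a steady side force of about 16 N, from the tool drifting roughly 3 mm off the position I measured for the socket. That is inside the 8 mm limit, but I did not fully remove it.
- **Other objects:** In the last scene picture the other two brush heads, the bottle, jar, cup and hand brush all look where they started.

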